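# Find the ink bottle that fits the block's well

### The job

Lower the depth rod into the well of the wooden bottle block until its foot is on the bottom, to find out how deep the well is, and then stand the rod upright on the table again. Then stand in the well the ink bottle whose shoulder comes level with the top of the block, let go of it, and leave the other ink bottle standing where it is.

Things in the scene. Friction and masses are not known exactly. Their poses are not given: they have to be found in the camera images.
- well (a point): centre of the mouth of the only well in the fixed beech block, level with its top, 80 mm above the table; z up. Block 100 x 160 mm, long side along y; well on its long middle line, 45 mm from the -y end. The well is an upright, flat-bottomed blind hole 39 mm across, either 35 or 65 mm deep: this changes between starts and is found by probing.
- rod_grip (a point): depth rod, loose, 130 g, upright on the table: steel foot 28 mm across, 12 mm high; steel shaft 12 mm across with thin black rings 35 and 65 mm above the foot's underside; wooden handle 26 mm across, 98 to 153 mm above the underside. The point is on the axis in the handle, 125 mm above the underside; z up the rod. Held here it reaches either bottom.
- short_cap (a point): short ink bottle, loose, upright on the table, 30 g: round body with blue label, 28 mm across, 35 mm high up to its flat shoulder; on it a black dropper cap 18 mm across, 50 mm high, straight for 38 mm, then tapering. The point is on the axis half-way up the cap, 25 mm above the shoulder, 60 mm above the underside; z up. Hold it by the cap, which stays above the block. Fits the 35 mm well.
- tall_cap (a point): tall ink bottle, loose, upright on the table, 45 g: round body with blue label, 28 mm across, 65 mm high up to its flat shoulder; on it a black dropper cap 18 mm across, 50 mm high, straight for 38 mm, then tapering. The point is on the axis half-way up the cap, 25 mm above the shoulder, 90 mm above the underside; z up. Hold it by the cap, which stays above the block. Fits the 65 mm well.
Mind the look-alikes: they are no part of the job. Leave any yellow look-alike of the part that bears short_cap alone. What is shaped like the part that bears tall_cap but orange is not meant.

How it is judged:
By the outcome, as a careful person would: the job done as asked, in the order asked, and still so for the second after the job is handed in, with the robot touching nothing.
It also fails if it takes over 72 s, if anything falls off the work surface, if the arm or the gripper's body presses on something with over 40 N, if the wrist force passes 120 N, or if a joint passes its speed limit or range.

### The arm

A 6-joint arm with a two-finger parallel gripper is mounted at the origin on the work surface. World frame = base frame: x ahead of the robot, y to its left, z up, the work surface at z = 0. Lengths are in m, angles in rad, forces in N, time in s.
With the tool pointing down it reaches from about 0.225 to 0.875 m from the base axis. Payload 3.4 kg.
Tool frame: the origin (TCP) lies at the very end of the fingers, on their centre line; the grasp point (between the pads) lies robot.tcp_to_grasp behind it (robot.tcp_to_grasp is the distance from the TCP to the grasp point, in m); z points along the fingers, y is the line along which they close (so a half turn about z gives the same grasp; the last joint's range is limited). The gripper opens to 85 mm and grips with 20 to 120 N. Pads are 22 mm wide; open, the fingers measure 114 mm over their backs; the gripper's body (76 mm by 85 mm) begins 54 mm behind the grasp point. The pads swing forward as they close: fully open they stand 13 mm farther back than shut.
Start: joints at [1.117, 0.276, 1.505, -0, 1.361, -0.121], TCP at [0.188, 0.543, 0.211] pointing down, gripper open.
Joint ranges: [-2.89, 2.89], [-0.75, 2.08], [0.22, 2.7], [-1.18, 4.32], [0.11, 2.71], [-2.7, 2.7]. Speed limits (rad/s): [2.57, 2.57, 3.14, 3.14, 3.14, 3.14].

### API

Orientations are given as a unit quaternion [x, y, z, w].
In Python, from cell import robot gives the robot as it stands.
- The arm moves only by the tool carry_out, never from a script. Its argument "motion" is text: rows parted by semicolons, each of 4 numbers parted by spaces: the shift along the world's x, y, z in mm, then the turn about the world's z in degrees. In form: x y z yaw; .... A call has exactly 8 rows; each row shifts and turns the commanded pose from where the row before left it; what a row does not reach is not made up. A row lasts 1/8 s, in which the tool goes at most 62.5 mm and 10.7 degrees, less where a joint would pass 70% of its speed; a pose out of reach is approached as far as the arm can. A call with a gripper value outside its range is refused whole. "gripper" is the closure in counts, from 0 (fully open) to 255 (shut), set as the call begins (left out, the last holds). The fingers move at their own pace and stop on an object; the grip force is fixed at half the most. Time passes only in rows, so rows that do not move let the fingers close, or fill a call up. It gives the time, the measured TCP pose, the force, the opening and the grip force at its end, in the units of the state.
- robot.observe(): the state, without advancing time (a new reading comes with each control period).
- robot.get_image(name): name is "scene" or "top" or "wrist"; returns the picture (480x640x3 uint8, red, green, blue); there is no depth.
- robot.calibration(name): a dict with "K" (3x3 intrinsics, pixels), "origin" and "rotation" of the camera in the world; the wrist camera has in their place "mount" (4x4, takes a point from camera to tool coordinates, whose origin is the TCP and whose axes are the flange's). Camera axes: x right, y down, z forward; pixel columns grow to the right and rows downward; lengths in m; the calibration is good to about 2 mm. The wrist camera is an equidistant fisheye: a pixel r from the principal point sees the ray r / f radians off the axis. A picture is of the moment at which its call begins: read the wrist's pose just before it. calibration takes no time and is no camera call.
- robot.close_job(): hands the job in; it is judged then, once.
The state is a dict: "time": time; "joint_positions": joint angles; "joint_vel": joint speeds; "joint_efforts": joint torques, N m; "position": TCP position; "ee_rot": TCP orientation; "wrist_force": force on the tool from outside, world axes, zero at the start; "ft_torque": the same for the moment, N m; "opening": finger opening in m; "grasp_force": force on a finger pad.
Only numpy, scipy, OpenCV 4.12 (cv2) and the standard library are available. Lean on these libraries where they do the work, as an engineer would, in place of code of your own. Each camera call takes 0.05 s, during which the arm holds its last target. There are 200 camera calls.

## Working session

There is one attempt and no reset: what is moved stays moved. The work goes in short steps, Python scripts to look and compute and a tool call to move; the robot and the scene stay as the last step left them, time stands still between calls to the robot, and variables do not carry over. Pictures are saved under pics/ and viewed, at most 10 in all, crops included, and the job is handed in when it is done.

Besides the shell and the picture viewer there is one more tool, called after "Emit:" by a JSON object that holds its "name" and its "arguments". carry_out: Moves the arm, as the interface text tells. Its arguments: {"type":"object","properties":{"motion":{"type":"string"},"gripper":{"type":"number"}},"required":["motion"]}

```bash
ls; mkdir -p pics; python3 - <<'E'
from cell import robot
import cv2,numpy as np
print(robot.tcp_to_grasp)
for n in("scene","top","wrist"):
    im=robot.get_image(n); cv2.imwrite(f"pics/{n}0.png",im[:,:,::-1]); c=robot.calibration(n); print(n,{k:np.round(v,4).tolist() if not isinstance(v,str) else v for k,v in c.items()})
s=robot.observe();print(s)
E
```

```text
pics
0.0187
scene {'K': [[608.604, 0.0, 318.1084], [0.0, 608.604, 240.666], [0.0, 0.0, 1.0]], 'origin': [1.2265, 0.2097, 0.7227], 'rotation': [0.5313, 0.7369, -0.3367, -0.2477]}
top {'K': [[437.1345, 0.0, 314.9167], [0.0, 437.1345, 245.8203], [0.0, 0.0, 1.0]], 'origin': [0.4563, 0.0134, 1.0367], 'rotation': [0.7077, -0.7061, 0.0243, -0.0048]}
wrist {'K': [[371.6483, 0.0, 315.9064], [0.0, 371.6483, 241.4025], [0.0, 0.0, 1.0]], 'mount': [[0.0004, -0.9646, -0.2637, 0.0663], [1.0, 0.0002, 0.0007, 0.0012], [-0.0006, -0.2637, 0.9646, -0.1625], [0.0, 0.0, 0.0, 1.0]]}
{'time': 0.15, 'joint_positions': array([ 1.11699600e+00,  2.76473533e-01,  1.50581747e+00,  1.95621159e-05,
        1.36074889e+00, -1.21021364e-01]), 'joint_vel': array([-0.00120089, -0.00089095, -0.00399742,  0.00116103, -0.00010643,
        0.00129199]), 'joint_efforts': array([-1.98212774e-05, -4.17146158e+01, -2.46030951e+01, -2.98124896e-04,
        7.68806494e-03,  7.49009388e-07]), 'position': array([0.18765754, 0.54306595, 0.2104348 ]), 'ee_rot': array([ 1.65624757e-01,  9.86188580e-01, -6.91227720e-04, -2.14297336e-04]), 'wrist_force': array([-0.12667387, -0.51813672,  0.72490172]), 'ft_torque': array([0.00319456, 0.01582752, 0.0051482 ]), 'grasp_force': 0.0, 'opening': 0.08511201918906806}
```

View pics/scene0.png

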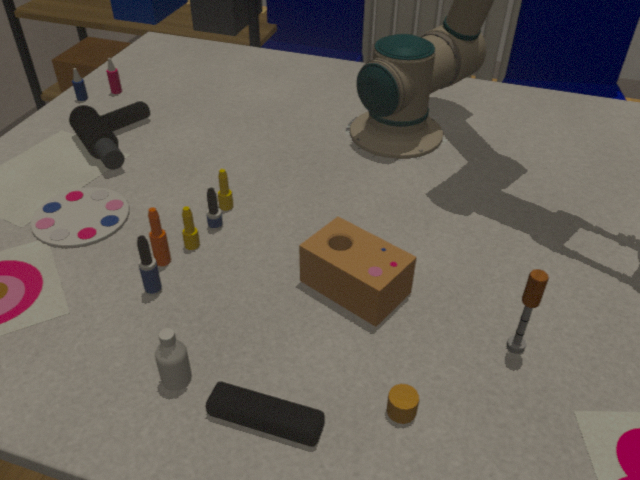

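View pics/top0.png

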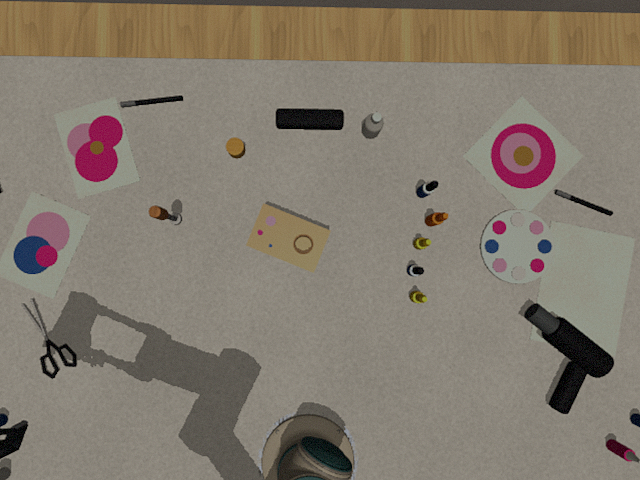

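The scene view shows the block with its well at (341,242), the rod handle at (535,288), the tall blue bottle's cap at (144,250), and the short blue bottle's cap at (212,195). In the top view the same things are at (303,244), (158,212), (433,185) and (419,270). The orange and yellow look-alikes stand between the blue bottles.

```bash
cat > h.py <<'E'
import numpy as np,cv2
from scipy.spatial.transform import Rotation as R
from cell import robot
def cam(n,s=None):
    c=robot.calibration(n);K=np.array(c["K"])
    if n=="wrist":
        T=np.eye(4);T[:3,:3]=R.from_quat(s["ee_rot"]).as_matrix();T[:3,3]=s["position"]
        T=T@np.array(c["mount"]);return K,T[:3,:3],T[:3,3]
    r=np.array(c["rotation"]);r=R.from_quat(r).as_matrix() if r.size==4 else r
    return K,r,np.array(c["origin"])
def ray(n,uv,s=None):
    K,r,o=cam(n,s);d=(np.array(uv,float)-K[:2,2])/K[0,0]
    if n=="wrist":
        t=np.hypot(*d);d=np.r_[d/t*np.sin(t),np.cos(t)] if t>1e-9 else np.array([0,0,1.])
    else:d=np.r_[d,1]
    d=r@d;return o,d/np.linalg.norm(d)
def plane(n,uv,z,s=None):
    o,d=ray(n,uv,s);return o+d*(z-o[2])/d[2]
def proj(n,p,s=None):
    K,r,o=cam(n,s);q=r.T@(np.array(p)-o)
    if n=="wrist":
        t=np.arctan2(np.hypot(q[0],q[1]),q[2]);d=q[:2]/np.hypot(q[0],q[1])*t
    else:d=q[:2]/q[2]
    return d*K[0,0]+K[:2,2]
def tri(rays):
    A=sum(np.eye(3)-np.outer(d,d) for o,d in rays);b=sum((np.eye(3)-np.outer(d,d))@o for o,d in rays)
    p=np.linalg.solve(A,b);return p,max(np.linalg.norm(np.cross(p-o,d)) for o,d in rays)
E
python3 - <<'E'
from h import *
def show(k,a,b):
    p,e=tri([ray("scene",a),ray("top",b)]);print(k,p.round(4),"gap",round(e,4))
show("well",(341,242),(303,244))
def blob(n,at,lo,hi,w=25):
    im=cv2.imread(f"pics/{n}0.png");h=cv2.cvtColor(im,cv2.COLOR_BGR2HSV)
    m=cv2.inRange(h,lo,hi);k,l,st,c=cv2.connectedComponentsWithStats(m)
    i=min((i for i in range(1,k) if st[i,4]>15),key=lambda i:np.hypot(*(c[i]-at)));print(n,c[i].round(1),st[i]);return c[i]
for k,a,b,lo,hi in[("rod",(535,288),(158,212),(3,120,60),(20,255,255)),("tall label",(150,280),(422,190),(100,100,20),(130,255,255)),("short label",(214,222),(411,270),(100,100,20),(130,255,255)),("tall cap",(144,250),(433,185),(0,0,0),(180,255,45)),("short cap",(212,195),(419,270),(0,0,0),(180,255,45))]:
    show(k,blob("scene",a,lo,hi),blob("top",b,lo,hi))
E
```

```text
well [0.4998 0.0139 0.0762] gap 0.0008
scene [535.7 286.7] [523 270  25  38 454]
top [154.6 211.5] [149 206  12  12 115]
rod [0.5639 0.3156 0.1308] gap 0.0032
scene [109.3 220.4] [102 216  16  10 116]
top [420.7 192.4] [417 186  10  11  59]
tall label [ 0.6268 -0.2711  0.1367] gap 0.0424
scene [109.3 220.4] [102 216  16  10 116]
top [420.7 192.4] [417 186  10  11  59]
short label [ 0.6268 -0.2711  0.1367] gap 0.0424
scene [143.8 250.8] [138 237  14  28 240]
top [431.4 185.6] [426 181  12  10  81]
tall cap [ 0.6297 -0.2703  0.0853] gap 0.0004
scene [211.9 201.5] [208 189   9  25 163]
top [417.7 270.2] [413 267  11   7  66]
short cap [ 0.4426 -0.2464  0.0548] gap 0.0004
```

Heights match the text: handle about 0.131, caps 0.085 and 0.055, well 0.076. I'll move above the rod.

Emit:
{"name": "carry_out", "arguments": {"motion": "47 -28.4 0 0;47 -28.4 0 0;47 -28.4 0 0;47 -28.4 0 0;47 -28.4 0 0;47 -28.4 0 0;47 -28.4 0 0;47 -28.4 0 0", "gripper": 0}}

```text
time: 1.15
position: [0.5651, 0.3152, 0.2108]
ee_rot: [0.166, 0.986, 0.0, -0.0]
wrist_force: [1.2, 1.0, 0.3]
opening: 0.0858
grasp_force: 0.0
```

```bash
cat > look.py <<'E'
import sys
from h import *
s=robot.observe();im=robot.get_image("wrist");cv2.imwrite(f"pics/{sys.argv[1]}.png",im[:,:,::-1])
np.save(f"pics/{sys.argv[1]}.npy",np.r_[s["position"],s["ee_rot"]])
print(s["time"],s["position"].round(4),s["ee_rot"].round(4),s["wrist_force"].round(2),s["joint_positions"].round(2))
for k,p in dict(rod=(.564,.3156,.153),well=(.4998,.0139,.08),tall=(.6297,-.2703,.115),short=(.4426,-.2464,.085)).items(): print(k,proj("wrist",p,s).round(0))
E
python3 look.py w1
```

```text
1.15 [0.5651 0.3152 0.2108] [ 1.657e-01  9.862e-01  0.000e+00 -3.000e-04] [1.22 0.95 0.34] [ 0.4   0.39  1.34  0.    1.42 -0.84]
rod [314. 249.]
well [ 26. 262.]
tall [-41. 402.]
short [-81. 278.]
```

View pics/w1.png

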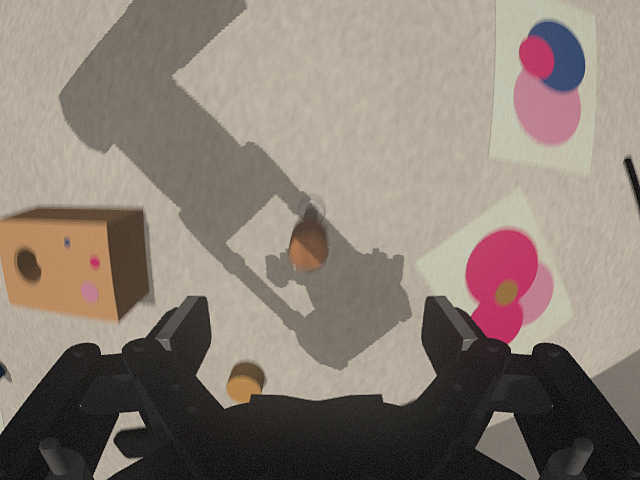

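The wrist view shows the rod in line between the open fingers: handle top at about (309,250), foot at (312,207), and the well at (28,265) on the left.

```bash
python3 - <<'E'
from h import *
v=np.load("pics/w1.npy");s=dict(position=v[:3],ee_rot=v[3:])
im=cv2.imread("pics/w1.png");h=cv2.cvtColor(im,cv2.COLOR_BGR2HSV)
m=cv2.inRange(h,(3,110,50),(20,255,255));k,l,st,c=cv2.connectedComponentsWithStats(m)
i=max((i for i in range(1,k) if abs(c[i][0]-309)<25 and abs(c[i][1]-248)<25),key=lambda i:st[i,4]);x,y,w,hh,_=st[i];print(st[i],c[i])
u=c[i][0];top=(u,y+hh-w/2)
print(plane("wrist",top,.153,s),plane("wrist",(312,207),.012,s),plane("wrist",c[i],.13,s))
p,e=tri([ray("wrist",c[i],s),ray("top",(154.6,211.5)),ray("scene",(535.7,286.7))]);print(p,e)
print("well",plane("wrist",(28,265),.08,s))
E
```

```text
[290 232  37  36 907] [307.14994487 251.09702315]
[0.56295029 0.31162905 0.153     ] [0.56171345 0.31379689 0.012     ] [0.57028637 0.30850294 0.13      ]
[0.56656618 0.31279102 0.13534302] 0.005770910204772364
well [0.50360027 0.0156042  0.08      ]
```

Emit:
{"name": "carry_out", "arguments": {"motion": "-2 -3 -5 0;0 0 -25 0;0 0 -25 0;0 0 -25 0;0 0 -15 0;0 0 -10 0;0 0 0 0;0 0 0 0", "gripper": 0}}

```text
time: 2.2
position: [0.5624, 0.3136, 0.107]
ee_rot: [0.166, 0.986, 0.001, 0.001]
wrist_force: [-0.1, 0.8, -1.1]
opening: 0.0853
grasp_force: 0.0
```

Emit:
{"name": "carry_out", "arguments": {"motion": "0 0 0 0;0 0 0 0;0 0 0 0;0 0 0 0;0 0 0 0;0 0 0 0;0 0 0 0;0 0 0 0", "gripper": 255}}

```text
time: 3.2
position: [0.5621, 0.3132, 0.1065]
ee_rot: [0.166, 0.986, 0.0, 0.0]
wrist_force: [-0.2, -0.8, 4.8]
opening: 0.0245
grasp_force: 59.0
```

Emit:
{"name": "carry_out", "arguments": {"motion": "0 0 30 0;0 0 45 0;0 0 40 0;-15 -50 0 0;-15 -50 0 0;-15 -50 0 0;-15 -48 0 0;0 0 0 0"}}

```text
time: 4.2
position: [0.5002, 0.1127, 0.2204]
ee_rot: [0.168, 0.986, -0.001, -0.001]
wrist_force: [0.3, 0.3, -1.2]
opening: 0.0246
grasp_force: 59.6
```

```bash
python3 look.py w2
```

```text
4.2 [0.5002 0.1127 0.2204] [ 1.676e-01  9.859e-01 -5.000e-04 -1.000e-03] [ 0.31  0.26 -1.2 ] [ 0.09  0.18  1.61 -0.    1.35 -1.15]
rod [586. 238.]
well [209. 259.]
tall [ 58. 430.]
short [  5. 283.]
```

View pics/w2.png

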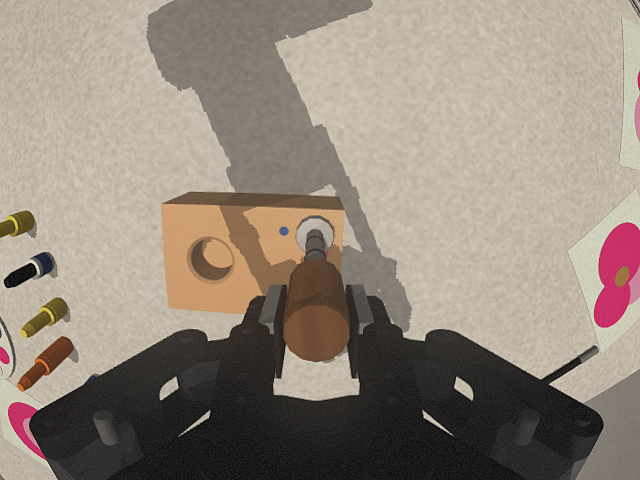

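The wrist view shows the rod held upright, its foot at about (315,234), and the well mouth at about (211,260), close to the predicted (209,259).

```bash
python3 - <<'E'
from h import *
v=np.load("pics/w2.npy");s=dict(position=v[:3],ee_rot=v[3:])
im=cv2.imread("pics/w2.png");h=cv2.cvtColor(im,cv2.COLOR_BGR2HSV);g=h[:,:,2]
# well: darker-than-top region in window
w=g[225:300,175:245];m=(w<135).astype(np.uint8)
print(np.percentile(w,[5,25,50,75,95]))
t,m=cv2.threshold(w,0,255,cv2.THRESH_BINARY_INV+cv2.THRESH_OTSU)
cs=max(cv2.findContours(m,0,1)[0],key=cv2.contourArea);cs=cv2.convexHull(cs);e=cv2.fitEllipse(cs);print(t,e)
c=np.array(e[0])+(175,225);
edge=np.array([plane("wrist",q[0]+(175,225),.08,s) for q in cs]);(x,y),r=cv2.minEnclosingCircle(edge[:,:2].astype(np.float32))
print("well",plane("wrist",c,.08,s).round(4),x,y,r)
print("well other views",tri([ray("wrist",c,s),ray("top",(303,244)),ray("scene",(341,242))]))
# foot: light grey
m=cv2.inRange(h,(0,0,120),(180,45,255))[212:262,290:342]
k,l,st,cc=cv2.connectedComponentsWithStats(m);i=1+np.argmax(st[1:,4]);print("foot",st[i],cc[i]+(290,212))
x,y,ww,hh,_=st[i];fc=(290+x+ww/2,212+y+ww/2);print(plane("wrist",fc,v[2]-.1065+.012,s))
E
```

```text
[100. 166. 203. 205. 208.]
161.0 ((35.18271255493164, 33.14118576049805), (41.40019989013672, 46.89473342895508), 122.9990234375)
well [0.4996 0.0156 0.08  ] 0.49987199902534485 0.014561676420271397 0.021297549828886986
well other views (array([0.50004719, 0.01399239, 0.07645902]), np.float64(0.0008805143690544356))
foot [  6   6  38  34 632] [313.91139241 231.25316456]
[0.50088659 0.11311305 0.1258991 ]
```

Emit:
{"name": "carry_out", "arguments": {"motion": "0 -30 0 0;-0.5 -40 0 0;0 -28 0 0;0 0 0 0;0 0 -15 0;0 0 -15 0;0 0 -12 0;0 0 -8 0"}}

```text
time: 5.25
position: [0.5008, 0.0178, 0.1698]
ee_rot: [0.165, 0.986, 0.0, -0.001]
wrist_force: [-0.2, -0.1, -0.9]
opening: 0.0239
grasp_force: 59.7
```

Emit:
{"name": "carry_out", "arguments": {"motion": "0 0 -4 0;0 0 -3 0;0 0 -3 0;0 0 -2 0;0 0 -1 0;0 0 -1 0;0 0 0 0;0 0 0 0"}}

```text
time: 6.25
position: [0.5014, 0.0173, 0.1572]
ee_rot: [0.166, 0.986, 0.0, 0.0]
wrist_force: [-0.1, 0.7, -1.1]
opening: 0.0241
grasp_force: 59.7
```

Emit:
{"name": "carry_out", "arguments": {"motion": "-0.5 -1 -2 0;0 0 -1 0;0 0 -1 0;0 0 -1 0;0 0 -1 0;0 0 -1 0;0 0 -1 0;0 0 0 0"}}

```text
time: 7.25
position: [0.5019, 0.0159, 0.1514]
ee_rot: [0.166, 0.986, -0.0, 0.002]
wrist_force: [-2.7, -0.7, 11.2]
opening: 0.024
grasp_force: 61.1
```

Contact came at foot height of about 45 mm (11 N), so the well is 35 mm deep and the short bottle belongs in it. I'll take the rod back.

Emit:
{"name": "carry_out", "arguments": {"motion": "0 0 10 0;0 0 25 0;0 0 30 0;0 0 0 0;15 50 0 0;15 55 0 0;15 55 0 0;15 55 0 0"}}

```text
time: 8.25
position: [0.5605, 0.2328, 0.2125]
ee_rot: [0.166, 0.986, -0.001, -0.001]
wrist_force: [1.1, -0.7, -0.7]
opening: 0.024
grasp_force: 59.8
```

Emit:
{"name": "carry_out", "arguments": {"motion": "0 50 -20 0;0 31 -20 0;0 0 -25 0;0 0 -20 0;0 0 -12 0;0 0 -5 0;0 0 0 0;0 0 0 0"}}

```text
time: 9.25
position: [0.5615, 0.3124, 0.113]
ee_rot: [0.166, 0.986, 0.001, 0.001]
wrist_force: [-1.0, -0.0, -0.7]
opening: 0.0242
grasp_force: 59.8
```

Emit:
{"name": "carry_out", "arguments": {"motion": "0 0 -2 0;0 0 -2 0;0 0 -1 0;0 0 -1 0;0 0 -0.5 0;0 0 0 0;0 0 0 0;0 0 0 0"}}

```text
time: 10.25
position: [0.5612, 0.3123, 0.1065]
ee_rot: [0.166, 0.986, 0.0, 0.001]
wrist_force: [-1.1, -1.2, 5.1]
opening: 0.024
grasp_force: 60.5
```

Contact at 5 N, at the same height as before. Open, then retreat.

Emit:
{"name": "carry_out", "arguments": {"motion": "0 0 0 0;0 0 0 0;0 0 0 0;0 0 0 0;0 0 0 0;0 0 0 0;0 0 0 0;0 0 0 0", "gripper": 0}}

```text
time: 11.25
position: [0.5609, 0.3123, 0.1056]
ee_rot: [0.166, 0.986, 0.0, 0.0]
wrist_force: [-0.4, -0.8, -0.3]
opening: 0.0856
grasp_force: 0.0
```

Emit:
{"name": "carry_out", "arguments": {"motion": "0 0 15 0;0 0 30 0;0 0 35 0;0 0 35 0;-10 -60 0 0;-10 -60 0 0;-10 -60 0 0;-10 -60 0 0"}}

```text
time: 12.25
position: [0.5207, 0.0705, 0.222]
ee_rot: [0.165, 0.986, 0.0, 0.001]
wrist_force: [0.9, -0.1, 0.1]
opening: 0.0852
grasp_force: 0.0
```

```bash
python3 - <<'E'
from h import *
def f(n):
    im=robot.get_image(n);return im[:,:,::-1]
a=f("scene");cv2.imwrite("pics/c1.png",cv2.resize(a[230:400,400:600],None,fx=3,fy=3))
print(robot.observe()["joint_positions"].round(2))
E
```

```text
[-0.01  0.19  1.59 -0.01  1.36 -1.24]
```

View pics/c1.png

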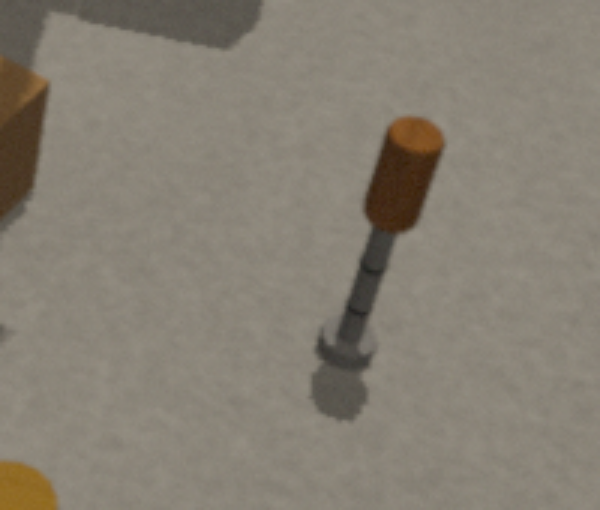

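The crop shows the rod upright on its foot, free of the gripper. Now to above the short bottle.

Emit:
{"name": "carry_out", "arguments": {"motion": "-10 -42 0 2;-10 -42 0 2;-10 -42 0 2;-10 -42 0 2;-10 -42 0 2;-10 -42 -10 2;-10 -40 -15 0;-8 -25 -15 0"}}

```text
time: 13.3
position: [0.443, -0.2468, 0.1815]
ee_rot: [0.062, 0.998, -0.001, 0.001]
wrist_force: [-0.4, -0.2, -0.1]
opening: 0.0853
grasp_force: 0.0
```

Emit:
{"name": "carry_out", "arguments": {"motion": "0 0 0 0;0 0 0 0;0 0 0 0;0 0 0 0;0 0 0 0;0 0 0 0;0 0 0 0;0 0 0 0"}}

```text
time: 14.3
position: [0.4428, -0.2447, 0.1806]
ee_rot: [0.062, 0.998, 0.0, -0.0]
wrist_force: [-0.4, 0.4, -0.0]
opening: 0.0855
grasp_force: 0.0
```

```bash
python3 look.py w3
```

```text
14.3 [ 0.4428 -0.2447  0.1806] [ 6.170e-02  9.981e-01  1.000e-04 -0.000e+00] [-0.37  0.37 -0.02] [-0.64  0.19  1.7   0.    1.25 -2.09]
rod [764. 291.]
well [597. 261.]
tall [312. 454.]
short [312. 235.]
```

View pics/w3.png

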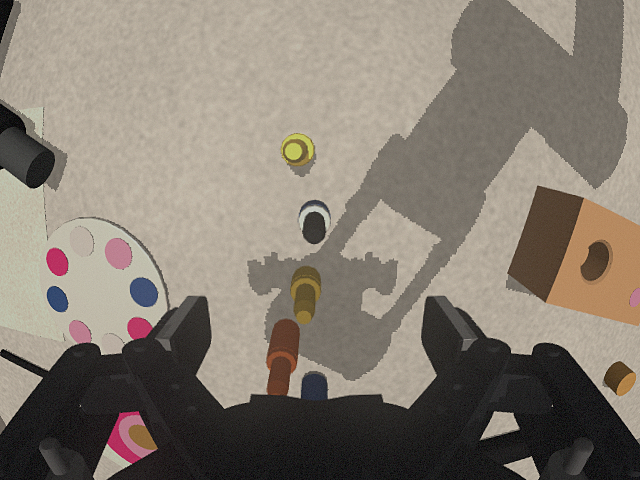

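The wrist view shows the blue short bottle centred between the fingers: shoulder at (315,220), cap top at about (314,236), predicted (312,235). The yellow neighbours are at (298,150) and (305,290), outside the path of the fingers.

```bash
python3 - <<'E'
from h import *
v=np.load("pics/w3.npy");s=dict(position=v[:3],ee_rot=v[3:])
im=cv2.imread("pics/w3.png");h=cv2.cvtColor(im,cv2.COLOR_BGR2HSV)
m=cv2.inRange(h,(0,0,0),(180,255,62))[195:250,292:338]
k,l,st,cc=cv2.connectedComponentsWithStats(m);i=1+np.argmax(st[1:,4]);print(st[i],cc[i]+(292,195))
print("mid cap",tri([ray("wrist",cc[i]+(292,195),s),ray("top",(417.7,270.2)),ray("scene",(211.9,201.5))]))
print(plane("wrist",cc[i]+(292,195),.06,s),plane("wrist",(315,219),.035,s))
for q,z in (((298,150),.085),((305,312),.085)):print(plane("wrist",q,z,s))
E
```

```text
[ 10  17  24  32 450] [314.20888889 226.78444444]
mid cap (array([ 0.44312072, -0.24559118,  0.0557612 ]), np.float64(0.0007821493951438645))
[ 0.44236779 -0.24470244  0.06      ] [ 0.44146753 -0.24401075  0.035     ]
[ 0.38127539 -0.24824045  0.085     ]
[ 0.50235543 -0.25925762  0.085     ]
```

Emit:
{"name": "carry_out", "arguments": {"motion": "0 0 -15 0;0 0 -25 0;0 0 -28 0;0 0 -28 0;0 0 -22 0;0 0 -12 0;0 0 -8 0;0 0 0 0", "gripper": 0}}

```text
time: 15.35
position: [0.4428, -0.2447, 0.0423]
ee_rot: [0.062, 0.998, 0.0, -0.0]
wrist_force: [-0.2, -0.4, 0.2]
opening: 0.0855
grasp_force: 0.0
```

Emit:
{"name": "carry_out", "arguments": {"motion": "0 0 0 0;0 0 0 0;0 0 0 0;0 0 0 0;0 0 0 0;0 0 0 0;0 0 0 0;0 0 0 0", "gripper": 255}}

```text
time: 16.35
position: [0.4432, -0.2451, 0.043]
ee_rot: [0.062, 0.998, -0.0, 0.0]
wrist_force: [-0.3, -0.1, 5.0]
opening: 0.0147
grasp_force: 58.8
```

Emit:
{"name": "carry_out", "arguments": {"motion": "0 0 0 0;0 0 0 0;0 0 25 0;0 0 35 0;0 0 35 0;0 0 30 0;0 0 0 0;0 0 0 0"}}

```text
time: 17.35
position: [0.442, -0.2441, 0.1663]
ee_rot: [0.062, 0.998, 0.001, -0.001]
wrist_force: [0.1, 0.4, 0.1]
opening: 0.0147
grasp_force: 58.6
```

Emit:
{"name": "carry_out", "arguments": {"motion": "15 42 0 0;15 42 0 0;15 42 0 0;13 42 0 0;0 0 0 0;0 0 0 0;0 0 0 0;0 0 0 0"}}

```text
time: 18.35
position: [0.5005, -0.0777, 0.1674]
ee_rot: [0.062, 0.998, 0.0, -0.0]
wrist_force: [0.3, -0.1, -0.1]
opening: 0.0147
grasp_force: 58.7
```

```bash
python3 look.py w4
```

```text
18.35 [ 0.5005 -0.0777  0.1674] [ 6.25e-02  9.98e-01  0.00e+00 -2.00e-04] [ 0.34 -0.14 -0.11] [-0.29  0.2   1.72 -0.    1.22 -1.74]
rod [731. 273.]
well [441. 222.]
tall [113. 418.]
short [ 85. 194.]
```

View pics/w4.png

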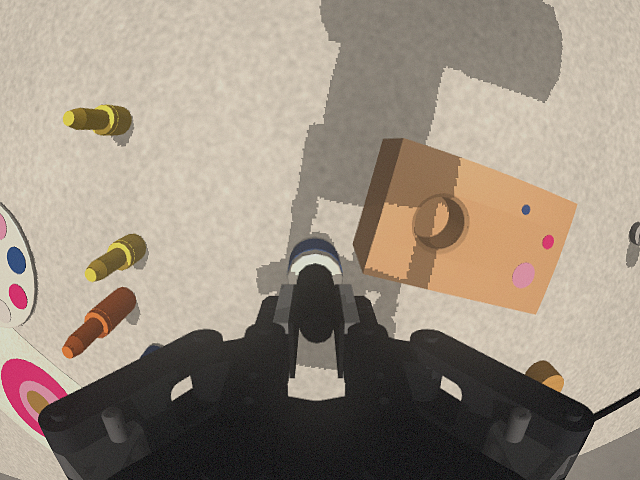

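The wrist view shows the short bottle held upright between the pads (label at (315,245)). The well mouth is at (441,222), exactly where predicted.

Emit:
{"name": "carry_out", "arguments": {"motion": "0 30 0 0;-0.5 40 0 0;0 22 0 0;0 0 0 0;0 0 -12 0;0 0 -15 0;0 0 -15 0;0 0 -10 0"}}

```text
time: 19.4
position: [0.4996, 0.0149, 0.114]
ee_rot: [0.062, 0.998, 0.0, -0.001]
wrist_force: [-0.5, 0.8, 0.2]
opening: 0.0145
grasp_force: 58.7
```

Emit:
{"name": "carry_out", "arguments": {"motion": "0 0 -8 0;0 0 -7 0;0 0 -4 0;0 0 -3 0;0 0 -2 0;0 0 0 0;0 0 0 0;0 0 0 0"}}

```text
time: 20.4
position: [0.5005, 0.0153, 0.0918]
ee_rot: [0.062, 0.998, 0.0, 0.0]
wrist_force: [-0.4, -0.3, 0.1]
opening: 0.0151
grasp_force: 58.7
```

Emit:
{"name": "carry_out", "arguments": {"motion": "0 0 -1 0;0 0 -1 0;0 0 -1 0;0 0 -0.5 0;0 0 -0.5 0;0 0 -0.5 0;0 0 0 0;0 0 0 0"}}

```text
time: 21.4
position: [0.5009, 0.0152, 0.088]
ee_rot: [0.062, 0.998, -0.0, 0.001]
wrist_force: [-0.7, -0.5, 6.9]
opening: 0.0149
grasp_force: 59.4
```

Contact at exactly the expected height (TCP 0.088). Release and retreat.

Emit:
{"name": "carry_out", "arguments": {"motion": "0 0 0 0;0 0 0 0;0 0 0 0;0 0 0 0;0 0 0 0;0 0 0 0;0 0 0 0;0 0 0 0", "gripper": 0}}

```text
time: 22.4
position: [0.5004, 0.0153, 0.0871]
ee_rot: [0.062, 0.998, 0.0, 0.0]
wrist_force: [-0.6, -0.2, -0.4]
opening: 0.0853
grasp_force: 0.0
```

Emit:
{"name": "carry_out", "arguments": {"motion": "0 0 15 0;0 0 30 0;0 0 40 0;0 0 40 0;-20 0 30 0;-40 0 0 0;-40 0 0 0;-40 0 0 0"}}

```text
time: 23.4
position: [0.3592, 0.0153, 0.2432]
ee_rot: [0.062, 0.998, -0.0, 0.001]
wrist_force: [0.7, 0.0, 0.5]
opening: 0.0855
grasp_force: 0.0
```

```bash
python3 - <<'E'
from h import *
a=robot.get_image("scene")[:,:,::-1];cv2.imwrite("pics/c2.png",cv2.resize(a[150:370,100:560],None,fx=1.7,fy=1.7))
E
```

```text
(no output)
```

View pics/c2.png

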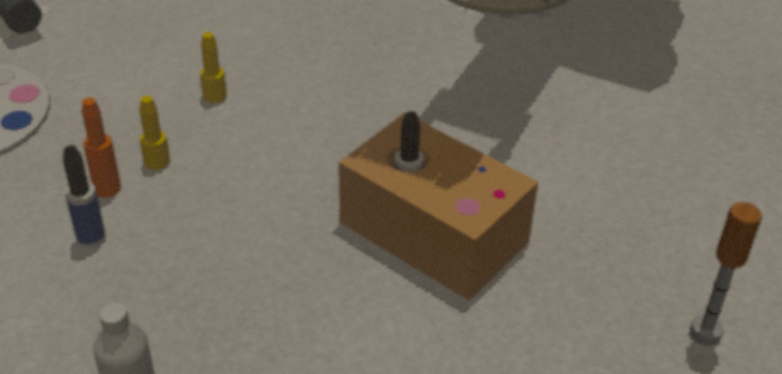

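The crop shows the short bottle upright in the well with its shoulder level with the block top (408,158). The rod is standing at (735,270), and the tall bottle and look-alikes are where they were.

```bash
python3 -c "
from cell import robot
print(robot.close_job())"
```

```text
the job is handed in; nothing more can be done
None
```

The rod touched bottom at 35 mm and stands on the table again; the short ink bottle is in the well with its shoulder level with the block top, the tall one was left alone, and the job is handed in at about 23 s.

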